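# Snug up the air manifold's pipe plug, then open the valve

## Robot

A 6-joint arm with a two-finger parallel gripper is mounted at the origin on the work surface. World frame = base frame: x ahead of the robot, y to its left, z up, the work surface at z = 0. Lengths are in mm, angles in rad, forces in N, time in s.
With the tool pointing down it reaches from about 425 to 1125 mm from the base axis. Payload 14.9 kg.
Tool frame: the origin (TCP) lies at the very end of the fingers, on their centre line; the grasp point (between the pads) lies 19 mm behind it; z points along the fingers, y is the line along which they close (so a half turn about z gives the same grasp; the last joint's range is limited). The gripper opens to 91 mm and grips with 3 to 60 N. Pads are 32 mm wide; open, the fingers measure 118 mm over their backs; the gripper's body (76 mm by 178 mm) begins 60 mm behind the grasp point.
Start: joints at [1.129, 0.379, 1.734, -0, 1.028, -0.033], TCP at [278.264, 642.329, 213.932] pointing down, gripper open.
Joint ranges: [-2.77, 2.77], [-0.74, 2.19], [0, 2.66], [-1.06, 4.2], [0.31, 2.87], [-3.08, 3.08]. Speed limits (rad/s): [1.89, 1.89, 2.39, 3.14, 3.14, 3.14].

## Interface

Orientations are given as a unit quaternion [w, x, y, z].
In Python, from station import arm, effector, solver, eyes, order, status gives the robot as it stands. Calls block until the motion is done:
- arm.move_pose(position, orientation): joint-space move of the TCP to a pose.
- arm.move_straight(position, v=150, attitude=None, threshold=None): straight line of the TCP; attitude=None keeps the orientation; v is the mean speed in mm/s. With threshold (N) it stops when the force on the tool has changed by that much, and returns True; else False.
- arm.movej(angles): joint-space move.
- effector.grip(opening, f_grip=None): opening from 0.0 (shut) to 1.0 (fully open); f_grip is the grip in N (None keeps the last); returns when the fingers have stopped.
- arm.wait(seconds).
- solver.solve_ik(position, orientation): joint angles nearest the present ones, or None.
- eyes.grab_frame(name): name is "side" or "top"; returns a dict with "pixels" (400x640x3 uint8, red, green, blue), "K" (3x3 intrinsics, pixels), "R" (3x3) and "t" (3): a world point X has camera coordinates R X + t. Camera axes: x right, y down, z forward; pixel columns grow to the right and rows downward; lengths in mm; the calibration is good to about 2 mm. A picture is of the moment at which its call begins. There is no depth.
A pose or a line that the arm cannot do raises arm.IKError and nothing moves.
- order.sign_off(): hands the job in; it is judged then, once.
Readings, each from a call of its own:
- status.current_clock(): time.
- status.current_joints(): joint angles.
- status.current_qd(): joint speeds.
- status.current_tau(): joint torques, N m.
- status.current_tcp_pos(): TCP position.
- status.current_tcp_rot(): TCP orientation.
- status.current_ft_force(): force on the tool from outside, world axes, zero at the start.
- status.current_ft_torque(): the same for the moment, N m.
- status.current_opening(): opening from 0.0 (shut) to 1.0 (fully open).
- status.current_gripper_force(): force on a finger pad.
Only numpy, scipy, OpenCV 4.12 (cv2) and the standard library are available. Lean on these libraries where they do the work, as an engineer would, in place of code of your own. Each camera call takes 0.05 s, during which the arm holds its last target. There are 200 camera calls.

## Task

The square-headed tapered pipe plug in the air manifold has only been started by hand: turn it clockwise until its taper bites and it goes firmly snug, but do not overtighten it. Then turn the air on by swinging the valve's lever all the way to its stop, in line with the manifold. Leave the plug snug and the other things on the bench where they are.

Things in the scene. Friction and masses are not known exactly. Their poses are not given: they have to be found in the camera images.
- manifold: Fixed aluminium bar, 280 mm long (its y), 40 wide (x), top face 60 above the bench, on a 90 x 290 mm plate. Origin: centre of the underside, z up. On top: plug in a round boss (42 across, top at 68) at y = +80 mm; brass coupler (25 across, up to 82) at y = 0; valve at y = -85. On the -x face at y = +30 a round gauge, 44 across, out to x = -50, top at 62.
- plug_top (a point): Centre of the top of the plug's square brass head: 22 mm across flats, from 72 to 98 mm above the bench; x and y square to the flats, z up. The plug stands upright and tightens clockwise seen from above, sinking only 0.35 mm per rad. Gripped with 40 N or more on two oppopoint flats it does not slip; being square, it can be let go and taken again a quarter turn back.
- plug_port (a point): Plug's axis at the boss's top, frame as the manifold's. The plug runs in at 0.05 N m for an unknown 0.6-2.2 rad, not told by its pose, till the taper bites: 0.32 N m, then 0.5 N m more per rad, and 0.25 rad of elastic twist per N m that springs back on release without loosening. Snug 0.10 rad past the first bite (0.37 N m), overtight past 0.65 rad (0.65 N m); stop at 0.42 N m. Stays put.
- valve_pivot (a point): Pivot of the valve lever, on the manifold at its y = -85 mm, 97 mm above the bench; frame parallel to the manifold's, fixed.
- valve_tip (a point): Outer end of the black valve lever, a flat level bar 16 mm wide, 8 mm thick, its mid-height 97 mm above the bench; this point is 90 mm from the pivot. Closed, the lever points along the manifold's -x; open, along its -y.
- valve (a joint): Angle of the valve lever in rad: about 0 closed (pointing to the manifold's -x), pi/2 = 1.571 open at its stop (pointing to the manifold's -y); grows counter-clockwise seen from above. It stays where it is left and needs about 0.12 N m (2 N pushed sideways near its end).
- tape_roll: white roll of thread tape, a ring 54 mm across and 18 mm high, flat on the bench close to the manifold; loose bystander, leave it
- hex_plug: spare small steel plug, 30 mm head down on the bench, 28 mm high, behind the manifold; loose bystander, leave it
- oil_bottle: small grey oil bottle with a black cap, 48 mm across, 115 mm high; loose bystander, leave it
- polish_tin: flat dark metal polish tin, 72 mm across, 32 mm high; loose bystander, leave it
- brush: bench brush about 200 mm long, lying flat; loose bystander, leave it
- screwdriver: screwdriver about 200 mm long with a black handle, lying flat; loose bystander, leave it

How it is judged:
By the outcome, as a careful person would: the job done as asked, in the order asked, and still so for the second after the job is handed in, with the robot touching nothing.
It also fails if it takes over 64 s, if anything falls off the work surface, if the arm or the gripper's body presses on something with over 40 N, if the wrist force passes 120 N, or if a joint passes its speed limit or range.

## Working session

There is one attempt and no reset: what is moved stays moved. The work goes in short steps, each a Python script; the robot and the scene stay as the last script left them, time stands still between calls to the robot, and variables do not carry over. Pictures are saved under pics/ and viewed, at most 10 in all, crops included, and the job is handed in when it is done.

```bash
mkdir -p pics; python3 - <<'E'
from station import eyes,status
import cv2,pickle
d={}
for n in("top","side"):
    f=eyes.grab_frame(n);d[n]=f
    cv2.imwrite(f"pics/{n}0.png",f["pixels"][:,:,::-1])
    print(n,f["K"],f["R"],f["t"])
pickle.dump(d,open("f0.pkl","wb"))
print(status.current_clock(),status.current_tcp_rot())
E
```

```text
top [[370.65856249   0.         325.54324725]
 [  0.         370.65856249 202.36760554]
 [  0.           0.           1.        ]] [[-0.02876226 -0.99958535 -0.00136442]
 [-0.96890051  0.02821489 -0.24583678]
 [ 0.24577334 -0.00574884 -0.96931028]] [ 21.33542196 608.42948528 796.55136967]
side [[372.22201848   0.         320.98543806]
 [  0.         372.22201848 198.16743257]
 [  0.           0.           1.        ]] [[-0.85700431 -0.51502184  0.01720815]
 [-0.37346589  0.59775094 -0.70937793]
 [ 0.35505894 -0.6143666  -0.70461822]] [511.9414269  284.13947014 696.99048575]
0.1 [-1.22308324e-04  2.02972748e-01  9.79184274e-01 -4.54682910e-04]
```

View pics/top0.png

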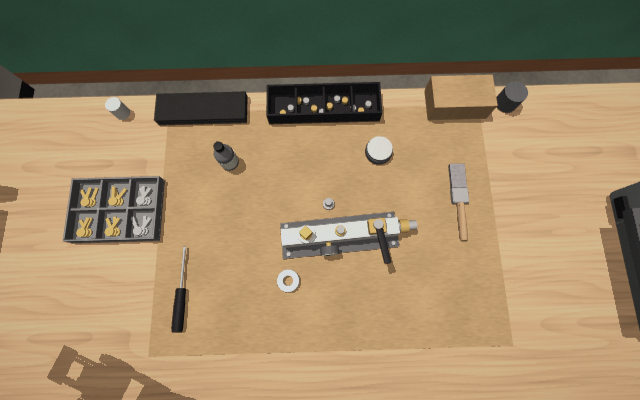

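View pics/side0.png

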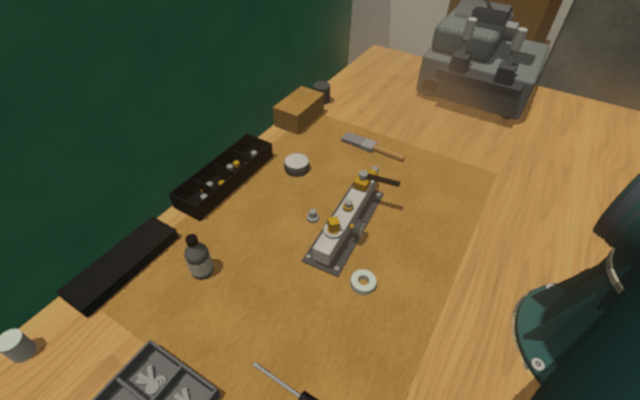

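```bash
cat > h.py <<'E'
import numpy as np
def ray(f,uv,z):
    R,t=f["R"],f["t"]; c=-R.T@t
    d=R.T@np.linalg.inv(f["K"])@np.array([uv[0],uv[1],1.])
    return c+d*(z-c[2])/d[2]
def proj(f,X):
    p=f["K"]@(f["R"]@np.asarray(X,float)+f["t"]); return p[:2]/p[2]
E
python3 - <<'E'
import pickle,cv2
d=pickle.load(open("f0.pkl","rb"))
t=d["top"]["pixels"][200:270,270:430,::-1]
s=d["side"]["pixels"][160:280,295:415,::-1]
cv2.imwrite("pics/tc.png",cv2.resize(t,None,fx=5,fy=5,interpolation=cv2.INTER_CUBIC))
cv2.imwrite("pics/sc.png",cv2.resize(s,None,fx=5,fy=5,interpolation=cv2.INTER_CUBIC))
E
```

```text
(no output)
```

View pics/tc.png

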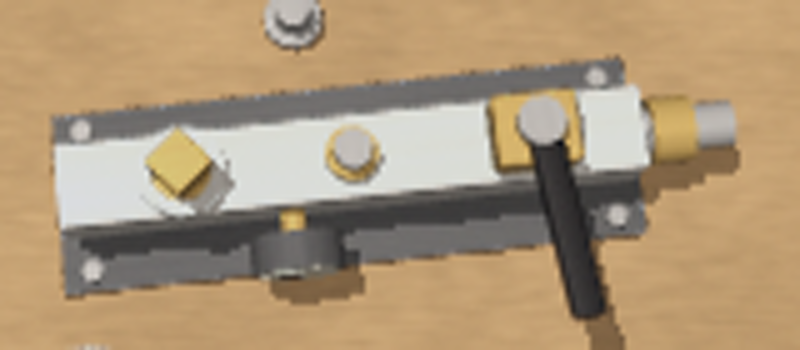

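View pics/sc.png

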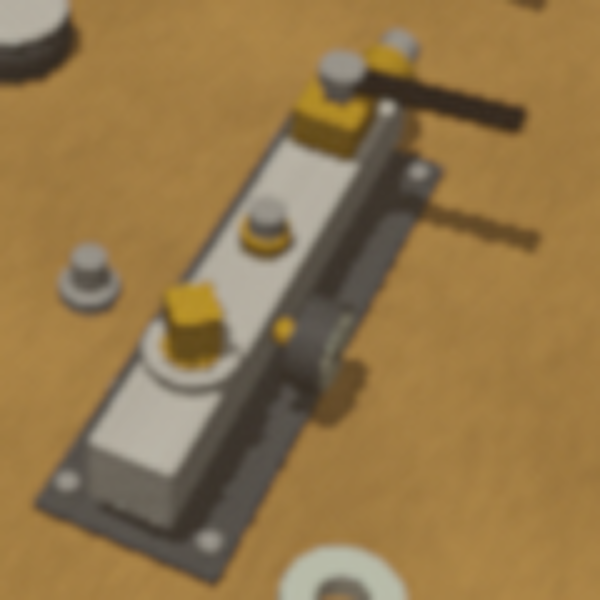

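The plug's head top face in the top crop has corners near (178,128), (213,160), (178,197) and (146,163), turned about 45° to the bar. The bar's top corners are near (54,146), (640,86), (650,165) and (62,230). The lever runs from its cap at (543,120) to its end at (588,318). In the side crop the head top corners are near (165,287), (213,283), (222,318) and (172,326).

```bash
python3 - <<'E'
import pickle,cv2,numpy as np
from h import *
np.set_printoptions(precision=1,suppress=True)
d=pickle.load(open("f0.pkl","rb"));T,S=d["top"],d["side"]
ut=lambda p:((p[0]+.5)/5-.5+270,(p[1]+.5)/5-.5+200)
us=lambda p:((p[0]+.5)/5-.5+295,(p[1]+.5)/5-.5+160)
def show(n,P):
    P=np.array(P);print(n,P[:,:2].tolist().__repr__()[:0],P[:,:2].round(1).ravel(),"mean",P.mean(0));return P
def quad(n,P):
    e=[np.degrees(np.arctan2(*(P[(i+1)%4]-P[i])[[1,0]])) for i in range(4)]
    print(n,"edges",np.array(e),"len",[round(float(np.linalg.norm(P[(i+1)%4]-P[i])),1) for i in range(4)])
P=show("headT",[ray(T,ut(p),98) for p in[(178,128),(213,160),(178,197),(146,163)]]);quad("T",P)
P=show("headS",[ray(S,us(p),98) for p in[(165,287),(213,283),(222,318),(172,326)]]);quad("S",P)
B=show("bar",[ray(T,ut(p),60) for p in[(54,146),(640,86),(650,165),(62,230)]]);quad("bar",B)
BS=[ray(S,us(p),60) for p in[(90,440),(172,473)]];print("barS near corners",BS)
yv=((B[0]+B[3])-(B[1]+B[2]))/2;yv/=np.linalg.norm(yv);xv=np.array([yv[1],-yv[0],0]);c=B.mean(0)
print("yaw",np.degrees(np.arctan2(-yv[0],yv[1])),"plug",c+80*yv,"pivot",c-85*yv)
print("lever end",ray(T,ut((588,318)),101),ray(S,us((523,118)),99))
# mask-based head top in top view
hsv=cv2.cvtColor(T["pixels"],cv2.COLOR_RGB2HSV)
roi=hsv[222:245,296:316];print(roi[6:17,3:16,2]);print(roi[11,3:16])
E
```

```text
headT  [551.4  51.3 536.3  35.8 520.   51.8 535.8  65.9] mean [535.9  51.2  98. ]
T edges [-134.2  135.5   41.8  -43.2] len [21.6, 22.8, 21.2, 21.4]
headS  [551.4  52.5 535.2  39.6 522.3  55.  537.8  69.9] mean [536.7  54.2  98. ]
S edges [-141.7  130.1   43.7  -52.1] len [20.7, 20.0, 21.6, 22.1]
bar  [ 551.7  111.8  572.5 -166.4  534.5 -168.2  511.9  108. ] mean [542.7 -28.7  60. ]
bar edges [ -85.7 -177.3   94.7    5.4] len [278.9, 38.0, 277.1, 40.0]
barS near corners [array([550.9, 113.5,  60. ]), array([513.1, 110.1,  60. ])]
yaw 4.47941866437559 plug [536.4  51.1  60. ] pivot [ 549.3 -113.4   60. ]
lever end [ 461.  -127.3  101. ] [ 462.6 -127.3   99. ]
[[221 220 217 206 215 215 215 215 216 190 216 219 220]
 [220 217 206 215 215 215 215 215 215 215 212 214 220]
 [217 203 215 215 216 216 215 215 215 215 215 200 214]
 [203 215 216 215 216 216 215 215 215 215 215 215 196]
 [208 215 215 216 215 216 215 215 215 216 215 215 196]
 [171 201 215 216 215 216 216 216 215 215 215 203  94]
 [220 110 205 213 215 216 216 216 215 214 203  95  96]
 [220 162 129 184 212 215 216 216 214 200  96  95 129]
 [220 192 214 157 184 212 215 214 200  95  97 119 142]
 [220 220 216 213 156 179 211 199  95  97 131 144 146]
 [220 220 217 204 213 144 175  91  97 130 143 147 147]]
[[ 27  16 171]
 [ 21 121 201]
 [ 23 117 215]
 [ 23 116 216]
 [ 23 117 215]
 [ 23 117 216]
 [ 23 117 216]
 [ 23 117 216]
 [ 23 119 215]
 [ 23 119 215]
 [ 23 119 215]
 [ 21 127 203]
 [ 19 146  94]]
```

```bash
cat >> h.py <<'E'
def down(psi):
    a=(psi+np.pi/2)/2
    return [0.,float(np.cos(a)),float(np.sin(a)),0.]
E
python3 - <<'E'
from station import arm,effector,solver,status
from h import *
np.set_printoptions(precision=3,suppress=True)
q=down(np.radians(134))
def rep(n): print(n,round(status.current_clock(),2),np.array(status.current_joints()),np.array(status.current_tcp_pos()),"F",np.array(status.current_ft_force()),"M",np.array(status.current_ft_torque()),round(status.current_opening(),3),status.current_gripper_force())
print(solver.solve_ik([536.4,52,160],q))
effector.grip(0.5,10)
arm.move_pose([536.4,52,160],q); rep("above")
print(arm.move_straight([536.4,52,76],v=80,threshold=6)); rep("down")
effector.grip(0.0,8); rep("g8")
E
```

```text
[ 0.053  0.203  2.086 -0.     0.852 -2.285]
above 3.23 [ 0.054  0.203  2.086  0.     0.852 -2.285] [536.522  52.399 160.069] F [-0.702  0.276  0.233] M [0.1   0.039 0.002] 0.504 0.0
False
down 4.43 [ 0.053  0.343  2.107  0.     0.691 -2.285] [536.76   52.004  76.469] F [-0.259  0.599 -0.025] M [ 0.041  0.123 -0.06 ] 0.499 0.0
g8 4.92 [ 0.053  0.344  2.107 -0.     0.69  -2.285] [536.677  51.821  76.201] F [ 0.57  -3.836  1.53 ] M [-0.557 -0.089  0.013] 0.244 7.997960150241852
```

```bash
python3 - <<'E'
from station import arm,effector,solver,status
from h import *
np.set_printoptions(precision=3,suppress=True)
def rep(n): print(n,round(status.current_clock(),2),np.array(status.current_tcp_pos()),"F",np.array(status.current_ft_force()),"M",np.array(status.current_ft_torque()),round(status.current_opening(),3),status.current_gripper_force())
effector.grip(0.0,50); arm.wait(.2); rep("g50")
c=np.array([np.cos(np.radians(134)),np.sin(np.radians(134)),0])
p=np.array([536.4,52,76.])
for s in(-.5,-1.):
    arm.move_straight(list(p+s*c),v=10); arm.wait(.2); rep(s)
E
```

```text
g50 5.33 [536.657  51.899  76.156] F [ 1.226 -5.589  4.973] M [-0.864 -0.102  0.038] 0.237 49.99998450279236
-0.5 5.78 [536.685  51.802  76.116] F [-1.105 -2.968  5.383] M [-0.158  0.179  0.043] 0.243 50.000903606414795
-1.0 6.23 [536.767  51.714  76.111] F [-2.681  1.982  7.662] M [0.477 0.58  0.048] 0.235 50.00167787075043
```

```bash
cat > turn.py <<'E'
from station import arm,effector,solver,status
from h import *
np.set_printoptions(precision=3,suppress=True)
def meas(n=6):
    F=[];M=[]
    for _ in range(n):
        arm.wait(.03);F.append(status.current_ft_force());M.append(status.current_ft_torque()[2])
    return np.mean(F,0),np.mean(M),np.std(M)
E
python3 - <<'E'
from turn import *
c=np.array([np.cos(np.radians(134)),np.sin(np.radians(134)),0])
p=np.array([536.4,52,76.])-.67*c
F0,M0,s=meas();print("base",F0,M0,s)
th=0.;step=.1
while th<2.9:
    th+=step;p[2]-=.35*step
    arm.move_pose(list(p),down(np.radians(134)-th))
    F,M,s=meas()
    print(round(th,2),round(status.current_clock(),1),F,round(M,3),round(s,3),round(status.current_joints()[5]+2.285,3),p[:2])
    if M>=.395: break
    if M>.15: step=.03
    if abs(F[:2]).max()>15: print("lateral");break
    p[:2]+=np.clip(F[:2]/8*.5,-.4,.4)
np.save("p.npy",np.r_[p,th])
E
```

```text
base [-2.862  1.65   7.785] 0.041532531302389625 0.02908096232485175
0.1 6.9 [-0.974 -1.574  6.123] 0.007 0.024 0.099 [536.865  51.518]
0.2 7.3 [ 0.038 -1.194  5.365] 0.011 0.046 0.199 [536.805  51.42 ]
0.3 7.8 [ 0.603 -2.228  5.576] -0.014 0.04 0.295 [536.807  51.345]
0.4 8.2 [ 0.376 -1.804  5.311] 0.02 0.029 0.395 [536.845  51.206]
0.5 8.7 [ 0.585 -1.567  4.929] -0.001 0.027 0.495 [536.868  51.093]
0.6 9.1 [ 0.582 -2.476  4.975] -0.001 0.022 0.595 [536.905  50.995]
0.7 9.6 [ 0.436 -2.425  5.141] -0.01 0.037 0.694 [536.941  50.84 ]
0.8 10.0 [ 0.302 -2.461  5.197] 0.0 0.014 0.794 [536.968  50.689]
0.9 10.5 [ 0.422 -2.537  5.335] 0.006 0.015 0.894 [536.987  50.535]
1.0 10.9 [-0.062 -2.129  5.571] 0.011 0.027 0.993 [537.014  50.377]
1.1 11.4 [-0.378 -2.409  5.485] -0.006 0.031 1.093 [537.01   50.243]
1.2 11.8 [ 0.209 -1.968  5.746] -0.019 0.023 1.193 [536.986  50.093]
1.3 12.3 [-1.    -1.955  6.013] 0.019 0.029 1.293 [536.999  49.97 ]
1.4 12.7 [-0.449 -2.323  6.709] 0.005 0.022 1.392 [536.937  49.848]
1.5 13.2 [-1.167 -2.062  6.495] 0.016 0.021 1.492 [536.909  49.702]
1.6 13.6 [-1.761 
[... 312 characters left out ...]
.477  49.193]
2.1 15.9 [-2.277 -0.787  7.679] 0.013 0.021 2.091 [536.357  49.107]
2.2 16.3 [-2.002 -0.25   8.209] 0.287 0.006 2.191 [536.215  49.058]
2.23 16.8 [-1.827 -0.579  7.511] 0.348 0.024 2.221 [536.09   49.042]
2.26 17.2 [-1.46  -0.646  7.224] 0.346 0.017 2.251 [535.975  49.006]
2.29 17.7 [-1.486  0.501  7.128] 0.331 0.026 2.281 [535.884  48.966]
2.32 18.1 [-0.882 -0.304  6.734] 0.353 0.016 2.311 [535.791  48.997]
2.35 18.6 [-0.979 -0.169  6.509] 0.367 0.033 2.341 [535.736  48.978]
2.38 19.0 [-0.966  0.32   6.779] 0.38 0.026 2.371 [535.675  48.968]
2.41 19.5 [-0.55   0.284  6.4  ] 0.384 0.032 2.401 [535.615  48.988]
2.44 19.9 [-1.006 -0.266  6.841] 0.398 0.034 2.431 [535.58   49.005]
```

```bash
python3 - <<'E'
from turn import *
*p,th=np.load("p.npy");p=np.array(p)
th+=.04;arm.move_pose(list(p),down(np.radians(134)-th));print("final",meas(12),status.current_tcp_pos())
effector.grip(0.5,50)
arm.move_straight([p[0],p[1],170],v=120)
print("up",meas(6),status.current_clock())
yaw=np.radians(4.48);piv=np.array([549.3,-113.4]);r=70;z=86
def pose(a,extra=0,zz=z):
    t=np.pi+yaw+a; e=np.array([np.cos(t),np.sin(t)]);n=np.array([-e[1],e[0]])
    xy=piv+r*e-(21.5-extra)*n
    return [*map(float,xy),zz],down(t-3*np.pi/2),n
effector.grip(0.0,10)
P,q,_=pose(-.35,zz=170);arm.move_pose(P,q);print(status.current_joints())
P,q,_=pose(-.35);print("desc hit",arm.move_straight(P,v=120,threshold=8))
F0=meas()[0];print(F0)
for a in np.arange(-.2,1.72,.08):
    P,q,n=pose(a);arm.move_pose(P,q)
    F=meas(3)[0]-F0;print(round(a,2),round(F[:2]@n,2),F)
    if a>1.3 and F[:2]@n<-9 or np.linalg.norm(F)>30: print("stop");break
print(status.current_clock(),status.current_tcp_pos())
np.save("a.npy",a)
E
```

```text
final (array([-0.808,  0.005,  6.715]), np.float64(0.43267694077632246), np.float64(0.025629127225072636)) [535.559  49.242  75.283]
up (array([-0.183,  0.069, -0.24 ]), np.float64(0.015585314166384681), np.float64(0.03817593856021529)) 22.2833
[-0.197  0.115  2.169  0.     0.857  1.644]
desc hit False
[ 0.338 -0.019 -0.365]
-0.2 -0.1 [-0.655  0.18   0.401]
-0.12 0.09 [-0.838 -0.058  0.397]
-0.04 -0.19 [-0.409  0.178  0.497]
0.04 -0.2 [-0.452  0.144  0.781]
0.12 0.17 [-0.465 -0.27   0.302]
0.2 0.27 [-0.404 -0.395  0.52 ]
0.28 -0.05 [-0.284 -0.055  0.513]
0.36 -0.14 [-0.026  0.142  0.611]
0.44 -0.16 [-0.436 -0.06   0.619]
0.52 0.01 [-0.17 -0.13  0.45]
0.6 -0.57 [-0.082  0.661  0.122]
0.68 -0.38 [-0.628 -0.075  0.075]
0.76 -0.62 [-0.547  0.326  0.132]
0.84 -0.38 [-0.29   0.247  0.298]
0.92 -0.38 [-0.225  0.349  0.089]
1.0 -0.8 [-0.737  0.311  0.326]
1.08 -0.45 [-0.54  -0.104  0.526]
1.16 -0.33 [-0.313  0.101  0.718]
1.24 -0.42 [-0.353  0.317  0.299]
1.32 -0.54 [-0.602 -0.293  0.088]
1.4 -0.39 [-0.395  0.006  0.467]
1.48 -1.01 [-1.012  0.058  0.428]
1.56 -0.32 [-0.334  0.257  0.37 ]
1.64 -16.47 [-16.43   -1.511   8.313]
stop
33.8667 [ 535.338 -185.263   85.171]
```

```bash
python3 - <<'E'
from turn import *
from station import eyes
import cv2,pickle
p=np.array(status.current_tcp_pos())
arm.move_straight([p[0]-25,p[1],p[2]],v=80)
arm.move_straight([p[0]-25,p[1],200],v=150)
arm.move_pose([330,-330,250],down(np.radians(-30)))
T=eyes.grab_frame("top");S=eyes.grab_frame("side");pickle.dump({"top":T,"side":S},open("f1.pkl","wb"))
a=cv2.resize(T["pixels"][195:275,270:430,::-1],None,fx=5,fy=5,interpolation=cv2.INTER_CUBIC)
cv2.imwrite("pics/t1.png",a);cv2.imwrite("pics/s1.png",S["pixels"][:,:,::-1])
print(status.current_clock(),status.current_tcp_pos())
E
```

```text
36.325 [ 330.769 -329.411  249.531]
```

View pics/t1.png

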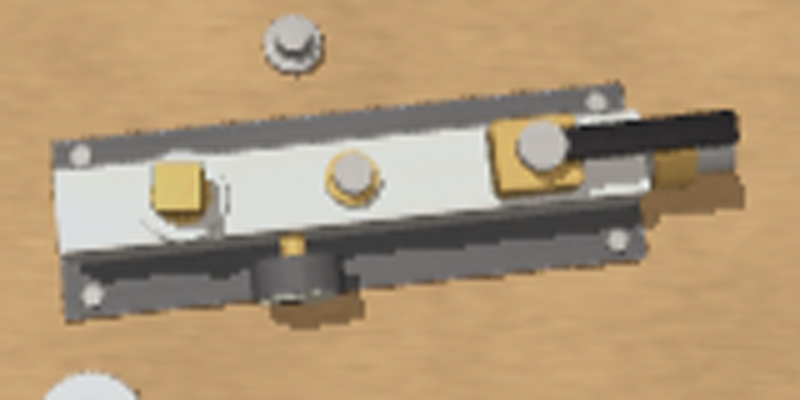

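View pics/s1.png

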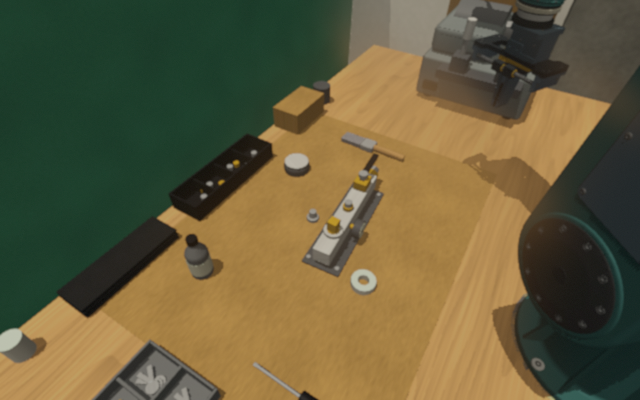

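The top view shows the lever running from its cap at (543,146) to its end at (738,126). Its slope of -0.10 matches the bar's, so it is in line with the manifold. The plug head is square to the picture at (179,188), which fits about 2.4 rad of turn without slip. In the side view the loose items are where they were and the arm is clear.

```bash
python3 -c "
from station import order
print(order.sign_off())"
```

```text
the job is handed in; nothing more can be done
None
```

The plug is snug: it bit after about 2.1 rad and I stopped at a measured 0.43 N m, just over the 0.42 target and well short of overtight. The valve lever is open against its stop, the other items are undisturbed, and I handed the job in at about 36 s.

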